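# Open the resin pot for refilling

### The job

Open the wide resin pot so that it can be refilled: push its sprung filler cap down against the spring, turn it anticlockwise out of its catch, feeling for where it comes free at the end of its turn and never forcing it, and draw it straight up. Keep the cap upright and set it down gently, standing on its seal, in the drip tray. Leave the slim hardener pot shut and the other things on the bench as they are.

Things in the scene. Friction and masses are not known exactly. Their poses are not given: they have to be found in the camera images.
- resin_pot: The wide stainless pot, fixed to the bench: body 150 mm across, lid plate 162 mm across, its top 114 mm up. On the lid a round gauge (38 mm across, top 152 mm up, 62 mm from the pot's axis towards +y) and across from it a brass relief valve (top 143 mm up). Origin: centre of the underside, on the neck's axis; z up; +x towards the brass outlet nipple low on the side.
- filler_neck: The resin pot's filler neck, fixed on its lid, 72 mm across outside. Origin: centre of the neck in the plane of its rim, 148 mm above the bench; axes as the pot's. Inside it a slotted ring of 44 mm bore holds the cap's lugs down; they come out only through its two slots, 12 mm wide, across from one another. With the cap on, the slots cannot be seen.
- cap: Filler cap of the resin pot, loose, about 0.26 kg, locked in the neck at the start with its origin 4.5 mm above the rim. Origin: centre of the underside of its black ribbed cover disc (72 mm across, 8 mm thick); z up, x along the grip bar. It frees by turning anticlockwise seen from above; how far differs from pot to pot, 40 to 78 degrees (0.70 to 1.36 rad) from the catch to the slots.
- cap_bar_top (a point): Middle of the top of the cap's aluminium grip bar: 50 mm long (cap's x), 16 mm wide (cap's y), 22 mm high, standing on the disc; 30 mm above the cap's origin. Kept pushed, the cap turns with 0.2 to 0.4 N m. An end stop comes 4.5 degrees (0.08 rad) past the middle of the slots. Turning with 1 N m against catch or stop, or pushing harder than about 22 N, is forcing it.
- cap_lug (a point): Tip of one of the cap's two lugs, at +x and -x of its 40 mm stem (8 mm wide, 56 mm over the tips, 10.5 to 15.5 mm below the cap's origin). Locked, each has 3 degrees of play before a 3 mm tooth. Pushed down 3 mm (about 13 N) it passes under the tooth (keep it down for the first 30 degrees); after 4.5 mm (about 17 N) the disc lands hard on the rim.
- cap_seal: Sprung round rubber seal plate under the cap, 39 mm across, 6 mm thick, on which the cap stands. Origin: the cap's origin when the spring is free, when its underside is 34.5 mm below the cap's origin; it slides up as the cap is pushed: the cap yields from 5 N of push on, 2.7 N per mm. Let up at the slots, the cap rises 2 mm above its locked height; 40 mm clears the rim.
- hardener_pot: The slim stainless pot, fixed: body 92 mm across, the same neck and cap at the same height, no gauge. Stays shut and is not to be touched. Origin: centre of the underside; its cap's axis is the pot's axis.
- drip_tray: Shallow open aluminium tray, fixed, 120 mm along its x by 150 mm along its y, 12 mm high, walls and floor 3 mm. Origin: centre of the underside, z up. The cap standing in it has its origin 37 mm above the tray's origin.
- solvent_bottle: Grey bottle with a red cap, loose, 68 mm across, 200 mm tall. Origin: centre of the underside. A bystander.
- scale: Flat white kitchen scale, fixed, 160 by 200 by 22 mm with a steel pan on top. Origin: centre of the underside. A bystander.
- mixing_cup: Clear plastic cup, loose, 68 mm across, 90 mm tall, standing on the scale's pan, 27 mm above the bench. Origin: centre of the underside. A bystander.
Mind the look-alikes: they are no part of the job. Several things have the shape of the drip_tray; the one meant has the colours described above. There is more than one size of the cap; the one meant has the size given above.

How it is judged (in metres and radians):
On the way, in this order (a step that is already met when the one before it is completed fails the run):
1. the cap is pushed down out of its catch (origin at least 2.5 mm below its locked height) (z of cap in the frame of resin_pot below 0.15 m), for 0.1 s.
2. still in the neck, the cap is turned away from its catch by about 28 degrees or more, to the slots (angle between the x axis of cap and the x axis of resin_pot, either way round below 0.56 rad and z of cap in the frame of resin_pot below 0.162 m), for 0.1 s.
3. the cap is lifted clear of the neck (origin more than 40 mm above the rim) (z of cap in the frame of resin_pot above 0.188 m), for 0.1 s.
At the end, for the whole second after the job is handed in: The cap stands upright (within 0.1 rad), at rest and let go on the floor of the drip tray, its axis within 45 mm (tray x) and 60 mm (tray y) of the tray's middle and its origin 32 to 41 mm above the tray's underside (x of cap in the frame of drip_tray between -0.045 and 0.045 m and y of cap in the frame of drip_tray between -0.06 and 0.06 m and z of cap in the frame of drip_tray between 0.032 and 0.041 m and angle between cap's own z axis and vertical below 0.1 rad and linear speed of cap below 0.02 m/s); the robot touches nothing.
It fails at once if the cap is forced: more than 65 N in all between the cap and the resin pot (contact force between cap and resin_pot above 65 N).
It fails at once if the cap is jammed down: its disc bears on the neck's rim with more than 8 N (contact force between cap and filler_neck above 8 N).
It fails at once if the cap is dropped or pressed on the tray with more than 25 N, or tipped by more than 0.5 rad (contact force between cap and drip_tray above 25 N or angle between cap's own z axis and vertical above 0.5 rad).
It fails at once if the hardener pot is touched with more than 3 N (contact force between any of the fingers, the arm, cap and hardener_pot above 3 N).
It fails at once if the solvent bottle or the mixing cup is moved by more than 15 mm (distance of any of solvent_bottle, mixing_cup from where it was at the start of the episode above 0.015 m).
It also fails if it takes over 70 s, if anything falls off the work surface, if the arm or the gripper's body presses on something with over 40 N, if the wrist force passes 120 N, or if a joint passes its speed limit or range.

### The arm

A 6-joint arm with a two-finger parallel gripper is mounted at the origin on the work surface. World frame = base frame: x ahead of the robot, y to its left, z up, the work surface at z = 0. Lengths are in mm, angles in rad, forces in N, time in s.
With the tool pointing down it reaches from about 300 to 775 mm from the base axis. Payload 14.6 kg.
Tool frame: the origin (TCP) lies on the mounting face of the last link; the fingertips stand bot.finger_overhang ahead of it and the grasp point (between the pads) lies 180 mm ahead of it (bot.finger_overhang is the distance from the TCP to the fingertips, in mm); z points along the fingers, y is the line along which they close (so a half turn about z gives the same grasp; the last joint's range is limited). The gripper opens to 94 mm and grips with 3 to 60 N. Pads are 16 mm wide; open, the fingers measure 119 mm over their backs; the gripper's body (75 mm by 177 mm) begins 78 mm behind the grasp point.
Start: joints at [1.141, 0.3, 1.521, -0, 1.321, -0.067], TCP at [195.189, 514.191, 404.646] pointing down, gripper open.
Joint ranges: [-3.03, 3.03], [-0.79, 2.21], [0.23, 2.52], [-1.04, 4.18], [0, 3.07], [-2.55, 2.55]. Speed limits (rad/s): [2.22, 2.22, 2.57, 3.14, 3.14, 3.14].

### API

Orientations are given as a rotation vector (axis times angle).
In Python, from rig import telemetry, vision, job, bot gives the robot as it stands.
- The arm moves only by the tool servo_tool, never from a script. Its argument "commands" is a list of rows, each an object of numbers: "tx", "ty", "tz": the shift along the tool's x, y, z in mm; "rx", "ry", "rz": the turn, a rotation vector about the tool's x, y, z in degrees; "claw": the opening in per cent of the stroke, from 0 (shut) to 100 (fully open). A call has exactly 10 rows; each row is the pose to reach, as a shift and turn from the pose commanded when the call began, along the tool's axes at that moment; what a row does not reach only later rows make up. A row lasts 1/10 s, in which the tool goes at most 50 mm and 8.59 degrees, less where a joint would pass 70% of its speed; a pose out of reach is approached as far as the arm can. A call with a gripper value outside its range is refused whole. The fingers move at their own pace and stop on an object; "force" is the grip in N (left out, the last holds). Time passes only in rows, so rows that repeat a pose let the fingers close, or fill a call up. It gives the time, the measured TCP pose, the force, the opening and the grip force at its end, in the units of the state.
- telemetry.read_state(): the state, without advancing time (a new reading comes with each control period).
- vision.read_camera(name): name is "scene" or "side" or "wrist"; returns the picture (384x512x3 uint8, red, green, blue); there is no depth.
- vision.calibration(name): a dict with "intrinsics" (3x3 intrinsics, pixels), "view" (4x4, takes a point from world to camera coordinates); the wrist camera has in their place "tool_from_camera" (4x4, takes a point from camera to tool coordinates, whose origin is the TCP and whose axes are the flange's). Camera axes: x right, y down, z forward; pixel columns grow to the right and rows downward; lengths in mm; the calibration is good to about 2 mm. A picture is of the moment at which its call begins: read the wrist's pose just before it. calibration takes no time and is no camera call.
- job.job_done(): hands the job in; it is judged then, once.
The state is a dict: "t": time; "joint_positions": joint angles; "joint_vel": joint speeds; "joint_efforts": joint torques, N m; "position": TCP position; "tool_rot": TCP orientation; "force": force on the tool from outside, world axes, zero at the start; "wrist_torque": the same for the moment, N m; "width": opening from 0.0 (shut) to 1.0 (fully open); "gripper_force": force on a finger pad.
Only numpy, scipy, OpenCV 4.12 (cv2) and the standard library are available. Lean on these libraries where they do the work, as an engineer would, in place of code of your own. Each camera call takes 0.05 s, during which the arm holds its last target. There are 200 camera calls.

## Working session

There is one attempt and no reset: what is moved stays moved. The work goes in short steps, Python scripts to look and compute and a tool call to move; the robot and the scene stay as the last step left them, time stands still between calls to the robot, and variables do not carry over. Pictures are saved under pics/ and viewed, at most 10 in all, crops included, and the job is handed in when it is done.

Besides the shell and the picture viewer there is one more tool, called after "Emit:" as a command line: name --argument value ..., lists and objects as JSON in quotes. servo_tool: Moves the arm, as the interface text tells. Its arguments: {"type":"object","properties":{"commands":{"type":"array"},"force":{"type":"number"}},"required":["commands"]}

```bash
mkdir -p pics; ls
python3 - <<'E'
from rig import telemetry, vision, job, bot
import cv2,numpy as np
print(telemetry.read_state(), bot.finger_overhang)
a=vision.read_camera("scene");b=vision.read_camera("side")
cv2.imwrite("pics/scene.png",a[...,::-1]);cv2.imwrite("pics/side.png",b[...,::-1])
for n in("scene","side","wrist"):print(n,vision.calibration(n))
E
```

```text
pics
{'t': 0.0, 'joint_positions': array([ 1.14144660e+00,  3.00467249e-01,  1.52158105e+00, -5.01117096e-06,
        1.32073764e+00, -6.66015938e-02]), 'joint_vel': array([-0.00067665, -0.00116078,  0.00013077,  0.00026723, -0.00121774,
       -0.00024175]), 'joint_efforts': array([ 8.68230163e-04, -5.31795430e+01, -3.52741170e+01,  7.08779809e-02,
        2.43610900e-02, -6.57323335e-05]), 'position': array([195.15349999, 514.17447677, 404.08832645]), 'tool_rot': array([-5.66630478e-01, -3.08977676e+00,  1.81878299e-03]), 'force': array([-0.42552874,  0.25903526,  0.2199322 ]), 'wrist_torque': array([ 0.03050811, -0.02504508,  0.02838471]), 'gripper_force': 0.0, 'width': 1.005393586605006} 199.2
scene {'intrinsics': array([[438.77541412,   0.        , 249.07548256],
       [  0.        , 438.77541412, 198.14150305],
       [  0.        ,   0.        ,   1.        ]]), 'view': array([[ 8.04356898e-01,  5.93869412e-01,  1.81411758e-02,
        -4.80003405e+02],
       [ 4.39321782e-01, -5.73921205e-01, -6.91093932e-01,
        -9.21785788e+01],
       [-4.00007941e-01,  5.63855985e-0
[... 495 characters left out ...]
4.45763769e-02,  6.38551525e-01, -7.68286988e-01,
         1.12166567e+03],
       [ 0.00000000e+00,  0.00000000e+00,  0.00000000e+00,
         1.00000000e+00]])}
wrist {'intrinsics': array([[301.93188106,   0.        , 251.93701854],
       [  0.        , 301.93188106, 190.46722098],
       [  0.        ,   0.        ,   1.        ]]), 'tool_from_camera': array([[-5.61770050e-04, -9.71184090e-01, -2.38329915e-01,
         6.89889719e+01],
       [ 9.99999683e-01, -6.80224405e-04,  4.14774820e-04,
        -3.02465823e-01],
       [-5.64940531e-04, -2.38329607e-01,  9.71184164e-01,
         1.97820896e+01],
       [ 0.00000000e+00,  0.00000000e+00,  0.00000000e+00,
         1.00000000e+00]])}
```

View pics/scene.png

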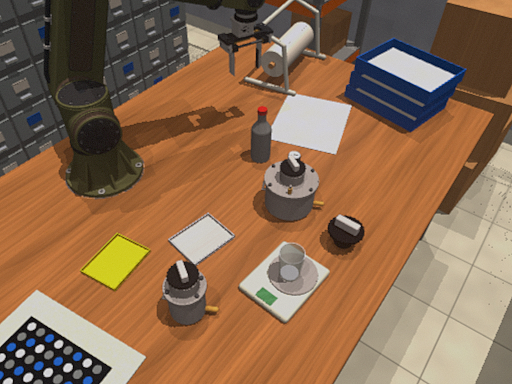

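View pics/side.png

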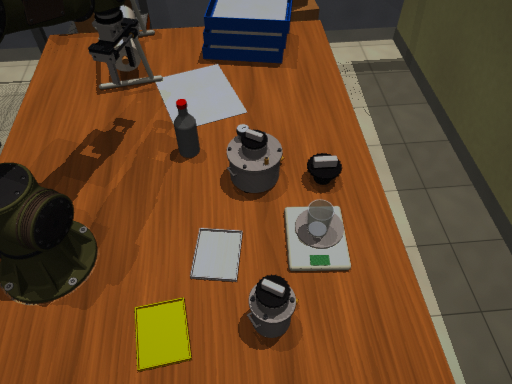

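Resin cap: the wide pot at scene (291,170) / side (255,140). It could be mistaken for the slim hardener pot's cap at scene (183,275) / side (273,290), or the loose cap at scene (346,230) / side (324,165). Trays: the aluminium one is at scene (202,238) / side (218,254), and the yellow look-alike is at scene (115,260). Next I'll check with a close crop and triangulate.

```bash
cat > h.py <<'E'
import numpy as np,cv2
from rig import telemetry,vision,job,bot
from scipy.spatial.transform import Rotation as R
def w2c(n):
    c=vision.calibration(n); return c["intrinsics"],c["view"]
def tool():
    s=telemetry.read_state(); T=np.eye(4); T[:3,:3]=R.from_rotvec(s["tool_rot"]).as_matrix(); T[:3,3]=s["position"]; return T,s
def wristview(T):
    c=vision.calibration("wrist"); return c["intrinsics"],np.linalg.inv(T@c["tool_from_camera"])
def onplane(K,V,uv,z):
    M=np.linalg.inv(V); d=M[:3,:3]@np.linalg.inv(K)@[*uv,1]; o=M[:3,3]; return o+d*(z-o[2])/d[2]
def proj(K,V,P):
    p=V[:3,:3]@np.asarray(P,float)+V[:3,3]; p=K@p; return p[:2]/p[2]
E
python3 - <<'E'
from h import *
a=cv2.imread("pics/scene.png");b=cv2.imread("pics/side.png")
c1=cv2.resize(a[140:225,240:340],(400,340),interpolation=cv2.INTER_CUBIC)
c2=cv2.resize(b[115:200,205:305],(400,340),interpolation=cv2.INTER_CUBIC)
cv2.imwrite("pics/crop.png",np.hstack([c1,c2]))
for n,us in(("scene",[((293,158),182),((183,270),182),((202,238),12),((346,222),60),((261,160),0),((232,239),12),((204,214),12),((169,238),12),((200,264),12)]),("side",[((255,134),182),((272,289),182),((218,254),12),((324,160),60),((188,155),0),((200,229),12),((243,231),12),((238,279),12),((192,276),12)])):
    K,V=w2c(n)
    for u,z in us: print(n,u,onplane(K,V,u,z).round())
E
```

```text
scene (293, 158) [563. 250. 182.]
scene (183, 270) [ 572. -221.  182.]
scene (202, 238) [450. -29.  12.]
scene (346, 222) [764. 234.  60.]
scene (261, 160) [382. 361.   0.]
scene (232, 239) [521.  20.  12.]
scene (204, 214) [395.  44.  12.]
scene (169, 238) [375. -86.  12.]
scene (200, 264) [ 505. -101.   12.]
side (255, 134) [574. 239. 182.]
side (272, 289) [ 565. -225.  182.]
side (218, 254) [450. -29.  12.]
side (324, 160) [781. 237.  60.]
side (188, 155) [366. 357.  -0.]
side (200, 229) [404.  55.  12.]
side (243, 231) [521.  38.  12.]
side (238, 279) [ 498. -107.   12.]
side (192, 276) [382. -88.  12.]
```

View pics/crop.png

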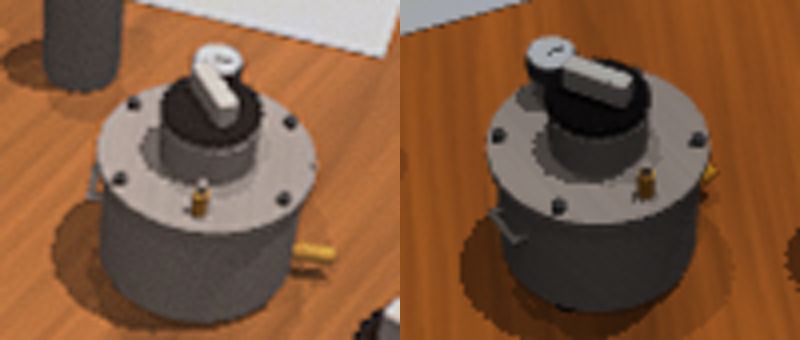

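The crop confirms it: wide lid, gauge behind, brass valve in front, nipple at the right. Now I'll work out the move above it.

Run:
```python
from h import *
T,s=tool(); print(T.round(3))
for n,us in(("scene",[(291.3,156),(297,165)]),("side",[(246.3,131.3),(263,135)])):
    K,V=w2c(n); e=[onplane(K,V,u,182.5) for u in us]; d=e[1]-e[0]; print(n,(sum(e)/2).round(),np.degrees(np.arctan2(d[1],d[0])),np.linalg.norm(d))
P=np.array([567,246,480]); print(T[:3,:3].T@(P-T[:3,3]))
```

```text
[[-9.35000e-01  3.55000e-01 -0.00000e+00  1.95165e+02]
 [ 3.55000e-01  9.35000e-01 -1.00000e-03  5.14177e+02]
 [ 0.00000e+00 -1.00000e-03 -1.00000e+00  4.04153e+02]
 [ 0.00000e+00  0.00000e+00  0.00000e+00  1.00000e+00]]
scene [572. 243. 182.] -34.13289094740256 40.31693724055388
side [573. 242. 182.] -23.459516608801326 48.41480208811571
[-442.79761278 -118.8501744   -75.74955279]
```

Emit:
servo_tool --commands '[{"tz":-40,"claw":100},{"tz":-76,"tx":-20,"ty":-5},{"tz":-76,"tx":-70,"ty":-20},{"tz":-76,"tx":-120,"ty":-34},{"tz":-76,"tx":-170,"ty":-48},{"tz":-76,"tx":-225,"ty":-62},{"tz":-76,"tx":-280,"ty":-77},{"tz":-76,"tx":-340,"ty":-92},{"tz":-76,"tx":-395,"ty":-106},{"tz":-76,"tx":-449,"ty":-119}]'

```text
$.commands[0]: bad value
```

Emit:
servo_tool --commands '[{},{},{},{},{},{},{},{},{},{}]'

```text
$.commands[0]: bad value
```

Run:
```python
from h import *
T,s=tool(); a=vision.read_camera("wrist"); np.save("T1.npy",T)
print(T.round(3),s["joint_positions"],s["t"],s["force"])
cv2.imwrite("pics/w1.png",a[...,::-1])
K,V=wristview(T); print(proj(K,V,[573,243,182]))
```

```text
[[-9.35000e-01  3.55000e-01 -0.00000e+00  1.95165e+02]
 [ 3.55000e-01  9.35000e-01 -1.00000e-03  5.14177e+02]
 [ 0.00000e+00 -1.00000e-03 -1.00000e+00  4.04153e+02]
 [ 0.00000e+00  0.00000e+00  0.00000e+00  1.00000e+00]] [ 1.14143134e+00  3.00401258e-01  1.52151427e+00 -1.87631535e-05
  1.32068153e+00 -6.65945069e-02] 0.1 [-0.44931971 -0.6710356   0.08199746]
[139.94813771 619.91212277]
```

View pics/w1.png

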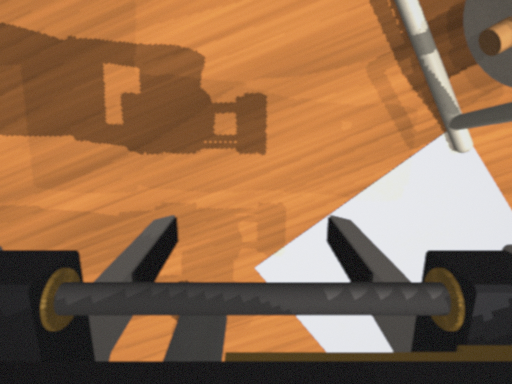

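The move was refused because every field is required. The picture shows only bench and paper, with the fingers filling rows below 215, so I'll view with the pot ahead, in the upper half.

Emit:
servo_tool --commands '[{"tx":0,"ty":0,"tz":-40,"rx":0,"ry":0,"rz":0,"claw":100},{"tx":-30,"ty":-8,"tz":-76,"rx":0,"ry":0,"rz":0,"claw":100},{"tx":-80,"ty":-20,"tz":-76,"rx":0,"ry":0,"rz":0,"claw":100},{"tx":-130,"ty":-34,"tz":-76,"rx":0,"ry":0,"rz":0,"claw":100},{"tx":-180,"ty":-46,"tz":-76,"rx":0,"ry":0,"rz":0,"claw":100},{"tx":-230,"ty":-58,"tz":-76,"rx":0,"ry":0,"rz":0,"claw":100},{"tx":-290,"ty":-72,"tz":-76,"rx":0,"ry":0,"rz":0,"claw":100},{"tx":-350,"ty":-86,"tz":-76,"rx":0,"ry":0,"rz":0,"claw":100},{"tx":-430,"ty":-102,"tz":-76,"rx":0,"ry":0,"rz":0,"claw":100},{"tx":-509,"ty":-119,"tz":-76,"rx":0,"ry":0,"rz":0,"claw":100}]'

```text
t: 1.15
position: [553.2, 270.5, 480.5]
tool_rot: [-0.567, -3.09, 0.0]
force: [-0.3, 1.2, 0.2]
width: 1.0
gripper_force: 0.0
```

Run:
```python
from h import *
T,s=tool(); print(T[:3,3],s["joint_positions"],s["t"])
```

```text
[553.17328635 270.48599764 480.48785285] [ 3.95305710e-01  4.10088290e-01  1.19968087e+00  5.78057579e-05
  1.53206908e+00 -8.12607168e-01] 1.15
```

Emit:
servo_tool --commands '[{"tx":-30,"ty":-6,"tz":0,"rx":0,"ry":0,"rz":0,"claw":100},{"tx":-60,"ty":-12,"tz":0,"rx":0,"ry":0,"rz":0,"claw":100},{"tx":-80,"ty":-18,"tz":0,"rx":0,"ry":0,"rz":0,"claw":100},{"tx":-80,"ty":-18,"tz":0,"rx":0,"ry":0,"rz":0,"claw":100},{"tx":-80,"ty":-18,"tz":0,"rx":0,"ry":0,"rz":0,"claw":100},{"tx":-80,"ty":-18,"tz":0,"rx":0,"ry":0,"rz":0,"claw":100},{"tx":-80,"ty":-18,"tz":0,"rx":0,"ry":0,"rz":0,"claw":100},{"tx":-80,"ty":-18,"tz":0,"rx":0,"ry":0,"rz":0,"claw":100},{"tx":-80,"ty":-18,"tz":0,"rx":0,"ry":0,"rz":0,"claw":100},{"tx":-80,"ty":-18,"tz":0,"rx":0,"ry":0,"rz":0,"claw":100}]'

```text
t: 2.15
position: [619.9, 227.0, 480.8]
tool_rot: [0.566, 3.09, 0.0]
force: [0.2, -0.2, 0.1]
width: 1.0
gripper_force: 0.0
```

Run:
```python
from h import *
T,s=tool(); a=vision.read_camera("wrist"); np.save("T1.npy",T)
print(T.round(3),s["joint_positions"],s["t"],s["force"])
cv2.imwrite("pics/w2.png",a[...,::-1])
K,V=wristview(T); print(proj(K,V,[573,243,182]))
```

```text
[[-9.35000e-01  3.55000e-01  0.00000e+00  6.19906e+02]
 [ 3.55000e-01  9.35000e-01  0.00000e+00  2.26950e+02]
 [-0.00000e+00  0.00000e+00 -1.00000e+00  4.80755e+02]
 [ 0.00000e+00  0.00000e+00  0.00000e+00  1.00000e+00]] [ 2.95475731e-01  5.21330119e-01  1.04043688e+00  1.83686337e-05
  1.57966525e+00 -9.12805176e-01] 2.15 [ 0.23074894 -0.17119192  0.12980213]
[250.28742313 138.26697785]
```

View pics/w2.png

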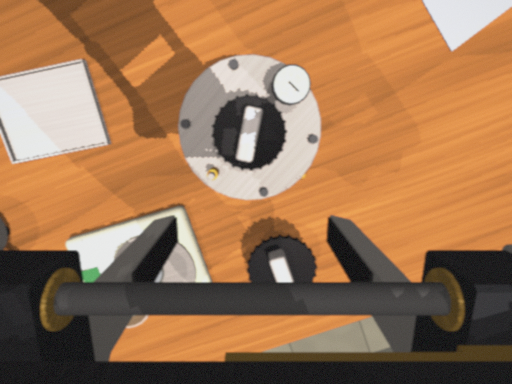

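The picture shows the resin cap at about (250,132), its bar running (252,107) to (246,160), the gauge at (291,85), the valve at (213,171), and the aluminium tray at upper left (50,112). Next is a fit.

Run:
```python
from h import *
T=np.load("T1.npy"); K,V=wristview(T)
a=cv2.imread("pics/w2.png"); g=cv2.cvtColor(a,cv2.COLOR_BGR2GRAY)
m=np.zeros_like(g); cv2.circle(m,(250,132),33,255,-1)
for th in(150,190,210):
    b=((g>th)&(m>0)).astype(np.uint8); n,l,st,c=cv2.connectedComponentsWithStats(b); i=1+st[1:,4].argmax()
    r=cv2.minAreaRect(np.argwhere(l==i)[:,::-1].astype(np.float32)); B=cv2.boxPoints(r)
    W=np.array([onplane(K,V,p,182.5) for p in B]); e=[W[1]-W[0],W[2]-W[1]]; e.sort(key=np.linalg.norm)
    print(th,r,W.mean(0).round(1),[np.linalg.norm(x).round(1) for x in e],np.degrees(np.arctan2(e[1][1],e[1][0])))
d=((g<70)).astype(np.uint8); m[:]=0; cv2.circle(m,(250,132),42,255,-1); d[m==0]=0
p=np.argwhere(d)[:,::-1].astype(np.float32)
# neighbourhood: hull -> ellipse
h=cv2.convexHull(p.astype(np.int32)); el=cv2.minEnclosingCircle(h); print("disc",el,onplane(K,V,el[0],160.5).round(1), cv2.fitEllipse(h))
gx=onplane(K,V,(291,85),152); v=onplane(K,V,(213,171),143); print("gauge",gx,"valve",v)
for c in [(250,132)]:
    pc=onplane(K,V,el[0],160.5); d=gx-pc; print("pot +y ang",np.degrees(np.arctan2(d[1],d[0])),np.linalg.norm(d[:2]))
d=gx-v; print(np.degrees(np.arctan2(d[1],d[0])))
# lid ring z=114
s=cv2.fitEllipse(np.float32([[179,125],[250,55],[321,126],[251,199],[300,75],[200,177],[300,177],[200,75]])); print(s,onplane(K,V,s[0],114))
```

```text
150 ((248.63397216796875, 133.61886596679688), (16.585968017578125, 54.795127868652344), 10.619654655456543) [569.  242.8 182.5] [np.float64(14.7), np.float64(49.0)] 147.89946360416434
190 ((246.50503540039062, 145.4714813232422), (15.061395645141602, 29.485576629638672), 10.007980346679688) [578.  237.4 182.5] [np.float64(13.6), np.float64(26.8)] 148.55106507813338
210 ((246.517333984375, 145.3872833251953), (14.217347145080566, 28.738807678222656), 8.746162414550781) [577.9 237.4 182.5] [np.float64(12.9), np.float64(26.2)] 149.8365505739936
disc ((248.62176513671875, 131.73133850097656), 37.05875015258789) [567.9 243.1 160.5] ((248.5596923828125, 131.78616333007812), (72.27597045898438, 73.69564056396484), 5.919803619384766)
gauge [541.22596406 297.25992667 152.        ] valve [593.58381643 192.35919424 143.        ]
pot +y ang 116.20932119692624 60.366044251498735
116.52461277215376
((249.99853515625, 126.50096130371094), (141.92294311523438, 143.94186401367188), 179.76220703125) [564.98591213 245.37208412 114.        ]
```

Cap axis is at (568, 243), bar yaw 148°, pot +x at 26°. I'll go above the bar.

Emit:
servo_tool --commands '[{"tx":18,"ty":-1,"tz":10,"rx":0,"ry":0,"rz":4,"claw":100},{"tx":36,"ty":-2,"tz":20,"rx":0,"ry":0,"rz":8,"claw":100},{"tx":54.3,"ty":-3.3,"tz":40,"rx":0,"ry":0,"rz":11.2,"claw":60},{"tx":54.3,"ty":-3.3,"tz":60,"rx":0,"ry":0,"rz":11.2,"claw":60},{"tx":54.3,"ty":-3.3,"tz":80,"rx":0,"ry":0,"rz":11.2,"claw":60},{"tx":54.3,"ty":-3.3,"tz":90,"rx":0,"ry":0,"rz":11.2,"claw":60},{"tx":54.3,"ty":-3.3,"tz":90,"rx":0,"ry":0,"rz":11.2,"claw":60},{"tx":54.3,"ty":-3.3,"tz":90,"rx":0,"ry":0,"rz":11.2,"claw":60},{"tx":54.3,"ty":-3.3,"tz":90,"rx":0,"ry":0,"rz":11.2,"claw":60},{"tx":54.3,"ty":-3.3,"tz":90,"rx":0,"ry":0,"rz":11.2,"claw":60}]'

```text
t: 3.2
position: [568.2, 242.9, 391.5]
tool_rot: [0.865, 3.019, 0.001]
force: [0.8, 0.0, 0.3]
width: 0.597
gripper_force: 0.0
```

Run:
```python
from h import *
T,s=tool(); print(T.round(3),s["joint_positions"],s["force"],s["wrist_torque"])
a=vision.read_camera("scene");b=vision.read_camera("side")
c1=cv2.resize(a[110:210,240:340],(390,390),interpolation=cv2.INTER_CUBIC)
c2=cv2.resize(b[85:185,205:305],(390,390),interpolation=cv2.INTER_CUBIC)
cv2.imwrite("pics/chk.png",np.hstack([c1,c2])[...,::-1])
```

```text
[[-8.48000e-01  5.30000e-01  1.00000e-03  5.68196e+02]
 [ 5.30000e-01  8.48000e-01  0.00000e+00  2.42933e+02]
 [-1.00000e-03  1.00000e-03 -1.00000e+00  3.91466e+02]
 [ 0.00000e+00  0.00000e+00  0.00000e+00  1.00000e+00]] [ 3.44763647e-01  4.62125609e-01  1.32967821e+00  3.31919053e-05
  1.34858977e+00 -6.67659712e-01] [7.57670794e-01 1.72090962e-04 2.68203259e-01] [ 0.01512672  0.04441422 -0.0622808 ]
```

View pics/chk.png

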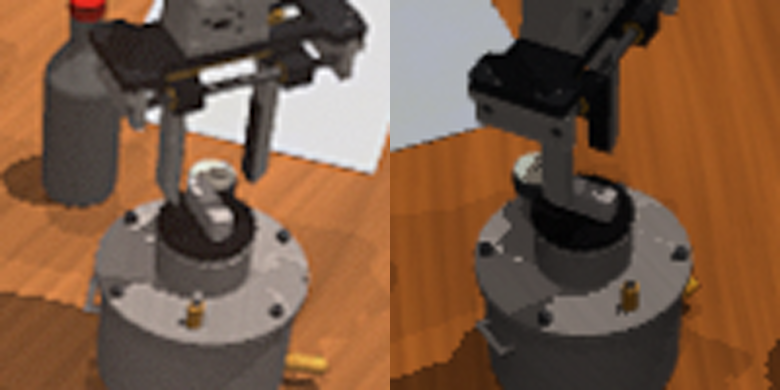

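Fingers straddle the bar: scene tips at (170,195) and (258,178), with the bar between. Descend and close.

Emit:
servo_tool --commands '[{"tx":0,"ty":0,"tz":10,"rx":0,"ry":0,"rz":0,"claw":60},{"tx":0,"ty":0,"tz":20,"rx":0,"ry":0,"rz":0,"claw":60},{"tx":0,"ty":0,"tz":25,"rx":0,"ry":0,"rz":0,"claw":60},{"tx":0,"ty":0,"tz":27.5,"rx":0,"ry":0,"rz":0,"claw":60},{"tx":0,"ty":0,"tz":27.5,"rx":0,"ry":0,"rz":0,"claw":60},{"tx":0,"ty":0,"tz":27.5,"rx":0,"ry":0,"rz":0,"claw":35},{"tx":0,"ty":0,"tz":27.5,"rx":0,"ry":0,"rz":0,"claw":25},{"tx":0,"ty":0,"tz":27.5,"rx":0,"ry":0,"rz":0,"claw":10},{"tx":0,"ty":0,"tz":27.5,"rx":0,"ry":0,"rz":0,"claw":0},{"tx":0,"ty":0,"tz":27.5,"rx":0,"ry":0,"rz":0,"claw":0}]' --force 15

```text
t: 4.3
position: [568.1, 243.0, 363.2]
tool_rot: [0.866, 3.02, 0.0]
force: [-0.4, 0.0, 0.4]
width: 0.212
gripper_force: 0.0
```

Run:
```python
from h import *
T,s=tool(); print(T[:3,3],s["joint_positions"],s["force"],s["wrist_torque"],s["width"],s["gripper_force"])
```

```text
[568.12409677 242.95326159 363.24473504] [ 3.44836076e-01  4.84568293e-01  1.36362267e+00  1.13414658e-05
  1.29324035e+00 -6.67668916e-01] [-0.35803081  0.01779495  0.38144692] [-0.03266287  0.02917795  0.05965869] 0.21223153585211382 0.0
```

Emit:
servo_tool --commands '[{"tx":0,"ty":0,"tz":0,"rx":0,"ry":0,"rz":0,"claw":0},{"tx":0,"ty":0,"tz":0,"rx":0,"ry":0,"rz":0,"claw":0},{"tx":0,"ty":0,"tz":0,"rx":0,"ry":0,"rz":0,"claw":0},{"tx":0,"ty":0,"tz":0,"rx":0,"ry":0,"rz":0,"claw":0},{"tx":0,"ty":0,"tz":0,"rx":0,"ry":0,"rz":0,"claw":0},{"tx":0,"ty":0,"tz":0,"rx":0,"ry":0,"rz":0,"claw":0},{"tx":0,"ty":0,"tz":0,"rx":0,"ry":0,"rz":0,"claw":0},{"tx":0,"ty":0,"tz":0,"rx":0,"ry":0,"rz":0,"claw":0},{"tx":0,"ty":0,"tz":0,"rx":0,"ry":0,"rz":0,"claw":0},{"tx":0,"ty":0,"tz":0,"rx":0,"ry":0,"rz":0,"claw":0}]'

```text
t: 5.3
position: [568.1, 243.0, 363.2]
tool_rot: [0.865, 3.02, 0.0]
force: [1.5, 4.5, 2.0]
width: 0.167
gripper_force: 15.0
```

Run:
```python
from h import *
T,s=tool(); print(T[:3,3],s["joint_positions"],s["force"],s["wrist_torque"],s["width"],s["gripper_force"])
```

```text
[568.13783847 243.02978707 363.24000642] [ 3.44934641e-01  4.84644071e-01  1.36352245e+00  1.07055109e-04
  1.29312462e+00 -6.67661397e-01] [1.50674832 4.45420045 1.95498554] [ 0.74312248 -0.35381665 -0.01783847] 0.16740135064349518 14.986628293991089
```

Emit:
servo_tool --commands '[{"tx":0,"ty":0.3,"tz":0,"rx":0,"ry":0,"rz":0,"claw":0},{"tx":0,"ty":0.6,"tz":0,"rx":0,"ry":0,"rz":0,"claw":0},{"tx":0,"ty":0.6,"tz":0,"rx":0,"ry":0,"rz":0,"claw":0},{"tx":0,"ty":0.6,"tz":0,"rx":0,"ry":0,"rz":0,"claw":0},{"tx":0,"ty":0.6,"tz":0,"rx":0,"ry":0,"rz":0,"claw":0},{"tx":0,"ty":0.6,"tz":0,"rx":0,"ry":0,"rz":0,"claw":0},{"tx":0,"ty":0.6,"tz":0,"rx":0,"ry":0,"rz":0,"claw":0},{"tx":0,"ty":0.6,"tz":0,"rx":0,"ry":0,"rz":0,"claw":0},{"tx":0,"ty":0.6,"tz":0,"rx":0,"ry":0,"rz":0,"claw":0},{"tx":0,"ty":0.6,"tz":0,"rx":0,"ry":0,"rz":0,"claw":0}]' --force 45

```text
t: 6.3
position: [568.4, 243.4, 363.2]
tool_rot: [-0.866, -3.02, 0.001]
force: [-1.7, -0.8, 5.2]
width: 0.166
gripper_force: 45.0
```

```bash
cat > st.py <<'E'
from h import *
T,s=tool(); R3=T[:3,:3]
print("t",s["t"],"pos",T[:3,3].round(2),"yaw",np.degrees(np.arctan2(R3[1,0],R3[0,0])).round(2),"j6",s["joint_positions"][5].round(3),"\nF",s["force"].round(2),"Ftool",(R3.T@s["force"]).round(2),"M",s["wrist_torque"].round(3),s["width"].round(3),round(float(s["gripper_force"]),1))
E
python3 st.py
```

```text
Traceback (most recent call last):
  File "st.py", line 3, in <module>
    print("t",s["t"],"pos",T[:3,3].round(2),"yaw",np.degrees(np.arctan2(R3[1,0],R3[0,0])).round(2),"j6",s["joint_positions"][5].round(3),"\nF",s["force"].round(2),"Ftool",(R3.T@s["force"]).round(2),"M",s["wrist_torque"].round(3),s["width"].round(3),round(float(s["gripper_force"]),1))
                                                                                                                                                                                                                                     ^^^^^^^^^^^^^^^^
AttributeError: 'float' object has no attribute 'round'
```

Emit:
servo_tool --commands '[{"tx":0,"ty":0,"tz":0.6,"rx":0,"ry":0,"rz":0,"claw":0},{"tx":0,"ty":0,"tz":1.2,"rx":0,"ry":0,"rz":0,"claw":0},{"tx":0,"ty":0,"tz":1.8,"rx":0,"ry":0,"rz":0,"claw":0},{"tx":0,"ty":0,"tz":2.3,"rx":0,"ry":0,"rz":0,"claw":0},{"tx":0,"ty":0,"tz":2.6,"rx":0,"ry":0,"rz":0,"claw":0},{"tx":0,"ty":0,"tz":2.9,"rx":0,"ry":0,"rz":0,"claw":0},{"tx":0,"ty":0,"tz":3.2,"rx":0,"ry":0,"rz":0,"claw":0},{"tx":0,"ty":0,"tz":3.2,"rx":0,"ry":0,"rz":0,"claw":0},{"tx":0,"ty":0,"tz":3.2,"rx":0,"ry":0,"rz":0,"claw":0},{"tx":0,"ty":0,"tz":3.2,"rx":0,"ry":0,"rz":0,"claw":0}]'

```text
t: 7.3
position: [568.4, 243.4, 360.8]
tool_rot: [0.865, 3.02, 0.0]
force: [-4.5, -2.3, 11.0]
width: 0.165
gripper_force: 45.0
```

```bash
sed -i 's/s\["width"\].round(3)/round(float(s["width"]),3)/' st.py; python3 st.py
```

```text
t 7.3 pos [568.37 243.36 360.82] yaw 148.01 j6 -0.667 
F [-4.51 -2.32 10.96] Ftool [  2.59  -4.35 -10.96] M [-0.517  0.982  0.015] 0.165 45.0
```

Emit:
servo_tool --commands '[{"tx":0.1,"ty":-0.2,"tz":0.3,"rx":0,"ry":0,"rz":0,"claw":0},{"tx":0.2,"ty":-0.4,"tz":0.6,"rx":0,"ry":0,"rz":0,"claw":0},{"tx":0.2,"ty":-0.4,"tz":0.9,"rx":0,"ry":0,"rz":0,"claw":0},{"tx":0.2,"ty":-0.4,"tz":1.2,"rx":0,"ry":0,"rz":0,"claw":0},{"tx":0.2,"ty":-0.4,"tz":1.5,"rx":0,"ry":0,"rz":0,"claw":0},{"tx":0.2,"ty":-0.4,"tz":1.6,"rx":0,"ry":0,"rz":0,"claw":0},{"tx":0.2,"ty":-0.4,"tz":1.6,"rx":0,"ry":0,"rz":0,"claw":0},{"tx":0.2,"ty":-0.4,"tz":1.6,"rx":0,"ry":0,"rz":0,"claw":0},{"tx":0.2,"ty":-0.4,"tz":1.6,"rx":0,"ry":0,"rz":0,"claw":0},{"tx":0.2,"ty":-0.4,"tz":1.6,"rx":0,"ry":0,"rz":0,"claw":0}]'

```text
t: 8.3
position: [568.1, 243.2, 359.8]
tool_rot: [0.865, 3.019, 0.002]
force: [-3.0, -1.9, 14.2]
width: 0.168
gripper_force: 45.0
```

```bash
python3 st.py
```

```text
t 8.3 pos [568.06 243.21 359.77] yaw 148.01 j6 -0.667 
F [-2.96 -1.95 14.19] Ftool [  1.46  -3.2  -14.2 ] M [-0.397  0.83  -0.003] 0.168 45.0
```

Emit:
servo_tool --commands '[{"tx":0,"ty":-0.1,"tz":0.1,"rx":0,"ry":0,"rz":-0.7,"claw":0},{"tx":0,"ty":-0.2,"tz":0.1,"rx":0,"ry":0,"rz":-1.4,"claw":0},{"tx":0,"ty":-0.2,"tz":0.1,"rx":0,"ry":0,"rz":-2.1,"claw":0},{"tx":0,"ty":-0.2,"tz":0.1,"rx":0,"ry":0,"rz":-2.8,"claw":0},{"tx":0,"ty":-0.2,"tz":0.1,"rx":0,"ry":0,"rz":-3.5,"claw":0},{"tx":0,"ty":-0.2,"tz":0.1,"rx":0,"ry":0,"rz":-4.2,"claw":0},{"tx":0,"ty":-0.2,"tz":0.1,"rx":0,"ry":0,"rz":-5.0,"claw":0},{"tx":0,"ty":-0.2,"tz":0.1,"rx":0,"ry":0,"rz":-5.5,"claw":0},{"tx":0,"ty":-0.2,"tz":0.1,"rx":0,"ry":0,"rz":-6,"claw":0},{"tx":0,"ty":-0.2,"tz":0.1,"rx":0,"ry":0,"rz":-6,"claw":0}]'

```text
t: 9.3
position: [568.1, 243.1, 359.8]
tool_rot: [0.706, 3.059, 0.002]
force: [-2.4, -0.6, 14.1]
width: 0.168
gripper_force: 45.0
```

```bash
python3 st.py
```

```text
t 9.3 pos [568.08 243.06 359.8 ] yaw 154.02 j6 -0.772 
F [-2.41 -0.62 14.06] Ftool [  1.87  -1.59 -14.06] M [-0.179  0.502 -0.141] 0.168 45.0
```

Emit:
servo_tool --commands '[{"tx":0,"ty":0,"tz":0,"rx":0,"ry":0,"rz":-1.5,"claw":0},{"tx":0,"ty":0,"tz":0,"rx":0,"ry":0,"rz":-3,"claw":0},{"tx":0,"ty":0,"tz":0,"rx":0,"ry":0,"rz":-4.5,"claw":0},{"tx":0,"ty":0,"tz":0,"rx":0,"ry":0,"rz":-6,"claw":0},{"tx":0,"ty":0,"tz":0,"rx":0,"ry":0,"rz":-7.5,"claw":0},{"tx":0,"ty":0,"tz":0,"rx":0,"ry":0,"rz":-9,"claw":0},{"tx":0,"ty":0,"tz":0,"rx":0,"ry":0,"rz":-10.5,"claw":0},{"tx":0,"ty":0,"tz":0,"rx":0,"ry":0,"rz":-12,"claw":0},{"tx":0,"ty":0,"tz":0,"rx":0,"ry":0,"rz":-13.5,"claw":0},{"tx":0,"ty":0,"tz":0,"rx":0,"ry":0,"rz":-14,"claw":0}]'

```text
t: 10.3
position: [568.2, 243.0, 359.9]
tool_rot: [0.327, 3.122, 0.002]
force: [-1.2, -0.7, 13.0]
width: 0.167
gripper_force: 45.0
```

```bash
python3 st.py
```

```text
t 10.3 pos [568.16 243.02 359.86] yaw 168.06 j6 -1.017 
F [-1.22 -0.71 12.98] Ftool [  1.01  -0.92 -12.98] M [-0.295  0.14  -0.131] 0.167 45.0
```

Emit:
servo_tool --commands '[{"tx":0,"ty":0,"tz":0.1,"rx":0,"ry":0,"rz":-1.5,"claw":0},{"tx":0,"ty":0,"tz":0.2,"rx":0,"ry":0,"rz":-3,"claw":0},{"tx":0,"ty":0,"tz":0.2,"rx":0,"ry":0,"rz":-4.5,"claw":0},{"tx":0,"ty":0,"tz":0.2,"rx":0,"ry":0,"rz":-6,"claw":0},{"tx":0,"ty":0,"tz":0.2,"rx":0,"ry":0,"rz":-7.5,"claw":0},{"tx":0,"ty":0,"tz":0.2,"rx":0,"ry":0,"rz":-9,"claw":0},{"tx":0,"ty":0,"tz":0.2,"rx":0,"ry":0,"rz":-10.5,"claw":0},{"tx":0,"ty":0,"tz":0.2,"rx":0,"ry":0,"rz":-12,"claw":0},{"tx":0,"ty":0,"tz":0.2,"rx":0,"ry":0,"rz":-13.5,"claw":0},{"tx":0,"ty":0,"tz":0.2,"rx":0,"ry":0,"rz":-14,"claw":0}]'

```text
t: 11.3
position: [568.2, 243.0, 359.8]
tool_rot: [-0.056, 3.138, 0.001]
force: [0.3, -0.7, 13.9]
width: 0.168
gripper_force: 45.0
```

```bash
python3 st.py
python3 - <<'E'
from h import *
a=vision.read_camera("scene");b=vision.read_camera("side")
c1=cv2.resize(a[110:210,240:340],(390,390),interpolation=cv2.INTER_CUBIC)
c2=cv2.resize(b[85:185,205:305],(390,390),interpolation=cv2.INTER_CUBIC)
cv2.imwrite("pics/chk2.png",np.hstack([c1,c2])[...,::-1])
E
```

```text
t 11.3 pos [568.21 242.98 359.78] yaw -177.95 j6 -1.262 
F [ 0.35 -0.7  13.91] Ftool [ -0.37  -0.7  -13.91] M [-0.259  0.097 -0.149] 0.168 45.0
```

View pics/chk2.png

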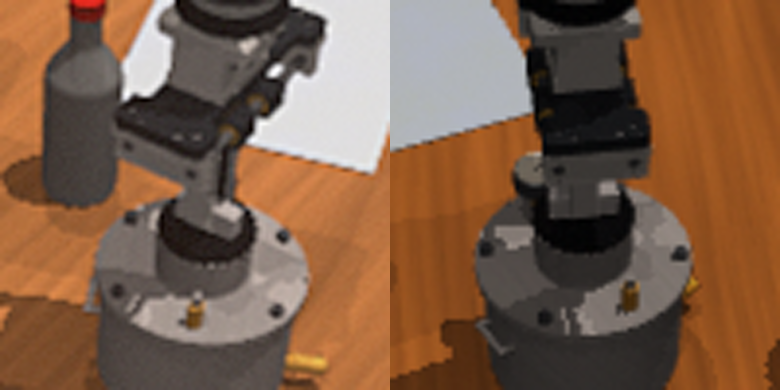

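The cap turns with the grip: in the scene crop the bar end is now at (228,215), pointing to +x. Past the tooth, I'll ease the push and lower the grip so it limits the torque, then feel forward.

Emit:
servo_tool --commands '[{"tx":0,"ty":0,"tz":-0.5,"rx":0,"ry":0,"rz":0,"claw":0},{"tx":0,"ty":0,"tz":-1,"rx":0,"ry":0,"rz":0,"claw":0},{"tx":0,"ty":0,"tz":-1.5,"rx":0,"ry":0,"rz":0,"claw":0},{"tx":0,"ty":0,"tz":-1.5,"rx":0,"ry":0,"rz":-0.5,"claw":0},{"tx":0,"ty":0,"tz":-1.5,"rx":0,"ry":0,"rz":-1,"claw":0},{"tx":0,"ty":0,"tz":-1.5,"rx":0,"ry":0,"rz":-2,"claw":0},{"tx":0,"ty":0,"tz":-1.5,"rx":0,"ry":0,"rz":-3,"claw":0},{"tx":0,"ty":0,"tz":-1.5,"rx":0,"ry":0,"rz":-4,"claw":0},{"tx":0,"ty":0,"tz":-1.5,"rx":0,"ry":0,"rz":-5,"claw":0},{"tx":0,"ty":0,"tz":-1.5,"rx":0,"ry":0,"rz":-6,"claw":0}]' --force 30

```text
t: 12.4
position: [568.2, 243.0, 360.8]
tool_rot: [-0.22, 3.131, 0.001]
force: [1.2, -0.5, 11.1]
width: 0.167
gripper_force: 30.0
```

```bash
python3 st.py
```

```text
t 12.4 pos [568.2  242.99 360.82] yaw -171.96 j6 -1.366 
F [ 1.25 -0.54 11.14] Ftool [ -1.19  -0.7  -11.14] M [-0.172 -0.048 -0.147] 0.167 30.0
```

Emit:
servo_tool --commands '[{"tx":0,"ty":0,"tz":0,"rx":0,"ry":0,"rz":-0.3,"claw":0},{"tx":0,"ty":0,"tz":0,"rx":0,"ry":0,"rz":-0.6,"claw":0},{"tx":0,"ty":0,"tz":0,"rx":0,"ry":0,"rz":-0.9,"claw":0},{"tx":0,"ty":0,"tz":0,"rx":0,"ry":0,"rz":-1.2,"claw":0},{"tx":0,"ty":0,"tz":0,"rx":0,"ry":0,"rz":-1.6,"claw":0},{"tx":0,"ty":0,"tz":0,"rx":0,"ry":0,"rz":-2,"claw":0},{"tx":0,"ty":0,"tz":0,"rx":0,"ry":0,"rz":-2.4,"claw":0},{"tx":0,"ty":0,"tz":0,"rx":0,"ry":0,"rz":-2.8,"claw":0},{"tx":0,"ty":0,"tz":0,"rx":0,"ry":0,"rz":-3.2,"claw":0},{"tx":0,"ty":0,"tz":0,"rx":0,"ry":0,"rz":-3.2,"claw":0}]'

```text
t: 13.4
position: [568.2, 243.0, 360.8]
tool_rot: [-0.307, 3.124, 0.001]
force: [1.6, 0.1, 11.7]
width: 0.17
gripper_force: 30.0
```

```bash
python3 st.py
```

```text
t 13.4 pos [568.18 242.98 360.8 ] yaw -168.79 j6 -1.422 
F [ 1.6   0.09 11.75] Ftool [ -1.62  -0.23 -11.74] M [-0.17  -0.09  -0.129] 0.17 30.0
```

Emit:
servo_tool --commands '[{"tx":0,"ty":0,"tz":0,"rx":0,"ry":0,"rz":-0.5,"claw":0},{"tx":0,"ty":0,"tz":0,"rx":0,"ry":0,"rz":-1,"claw":0},{"tx":0,"ty":0,"tz":0,"rx":0,"ry":0,"rz":-1.5,"claw":0},{"tx":0,"ty":0,"tz":0,"rx":0,"ry":0,"rz":-2,"claw":0},{"tx":0,"ty":0,"tz":0,"rx":0,"ry":0,"rz":-2.5,"claw":0},{"tx":0,"ty":0,"tz":0,"rx":0,"ry":0,"rz":-3,"claw":0},{"tx":0,"ty":0,"tz":0,"rx":0,"ry":0,"rz":-3.5,"claw":0},{"tx":0,"ty":0,"tz":0,"rx":0,"ry":0,"rz":-4,"claw":0},{"tx":0,"ty":0,"tz":0,"rx":0,"ry":0,"rz":-4.5,"claw":0},{"tx":0,"ty":0,"tz":0,"rx":0,"ry":0,"rz":-5,"claw":0}]'

```text
t: 14.4
position: [568.2, 243.0, 360.8]
tool_rot: [-0.443, 3.107, 0.0]
force: [0.1, -0.2, 11.3]
width: 0.171
gripper_force: 30.0
```

```bash
python3 st.py
```

```text
t 14.4 pos [568.2  242.96 360.81] yaw -163.78 j6 -1.509 
F [ 0.11 -0.18 11.3 ] Ftool [ -0.08  -0.2  -11.3 ] M [-0.13  -0.022 -0.146] 0.171 30.0
```

Emit:
servo_tool --commands '[{"tx":0,"ty":0,"tz":0,"rx":0,"ry":0,"rz":-0.4,"claw":0},{"tx":0,"ty":0,"tz":0,"rx":0,"ry":0,"rz":-0.8,"claw":0},{"tx":0,"ty":0,"tz":0,"rx":0,"ry":0,"rz":-1.2,"claw":0},{"tx":0,"ty":0,"tz":0,"rx":0,"ry":0,"rz":-1.6,"claw":0},{"tx":0,"ty":0,"tz":0,"rx":0,"ry":0,"rz":-2,"claw":0},{"tx":0,"ty":0,"tz":0,"rx":0,"ry":0,"rz":-2.4,"claw":0},{"tx":0,"ty":0,"tz":0,"rx":0,"ry":0,"rz":-2.8,"claw":0},{"tx":0,"ty":0,"tz":0,"rx":0,"ry":0,"rz":-3.2,"claw":0},{"tx":0,"ty":0,"tz":0,"rx":0,"ry":0,"rz":-3.6,"claw":0},{"tx":0,"ty":0,"tz":0,"rx":0,"ry":0,"rz":-4,"claw":0}]'

```text
t: 15.4
position: [568.2, 243.0, 360.8]
tool_rot: [-0.551, 3.09, 0.0]
force: [-0.2, -0.6, 12.0]
width: 0.167
gripper_force: 30.0
```

```bash
python3 st.py
```

```text
t 15.4 pos [568.2  242.96 360.83] yaw -159.79 j6 -1.579 
F [-0.24 -0.58 12.02] Ftool [  0.39  -0.46 -12.02] M [-0.204 -0.002 -0.105] 0.167 30.0
```

52.2°.

Emit:
servo_tool --commands '[{"tx":0,"ty":0,"tz":0,"rx":0,"ry":0,"rz":-0.4,"claw":0},{"tx":0,"ty":0,"tz":0,"rx":0,"ry":0,"rz":-0.8,"claw":0},{"tx":0,"ty":0,"tz":0,"rx":0,"ry":0,"rz":-1.2,"claw":0},{"tx":0,"ty":0,"tz":0,"rx":0,"ry":0,"rz":-1.6,"claw":0},{"tx":0,"ty":0,"tz":0,"rx":0,"ry":0,"rz":-2,"claw":0},{"tx":0,"ty":0,"tz":0,"rx":0,"ry":0,"rz":-2.4,"claw":0},{"tx":0,"ty":0,"tz":0,"rx":0,"ry":0,"rz":-2.8,"claw":0},{"tx":0,"ty":0,"tz":0,"rx":0,"ry":0,"rz":-3.2,"claw":0},{"tx":0,"ty":0,"tz":0,"rx":0,"ry":0,"rz":-3.6,"claw":0},{"tx":0,"ty":0,"tz":0,"rx":0,"ry":0,"rz":-4,"claw":0}]'

```text
t: 16.4
position: [568.2, 242.9, 360.8]
tool_rot: [-0.658, 3.069, 0.0]
force: [-0.3, -0.3, 11.6]
width: 0.169
gripper_force: 30.0
```

```bash
python3 st.py
```

```text
t 16.4 pos [568.2  242.95 360.83] yaw -155.79 j6 -1.648 
F [-0.34 -0.29 11.61] Ftool [  0.4   -0.13 -11.61] M [-0.164 -0.012 -0.112] 0.169 30.0
```

56.2°.

Emit:
servo_tool --commands '[{"tx":0,"ty":0,"tz":0,"rx":0,"ry":0,"rz":-0.4,"claw":0},{"tx":0,"ty":0,"tz":0,"rx":0,"ry":0,"rz":-0.8,"claw":0},{"tx":0,"ty":0,"tz":0,"rx":0,"ry":0,"rz":-1.2,"claw":0},{"tx":0,"ty":0,"tz":0,"rx":0,"ry":0,"rz":-1.6,"claw":0},{"tx":0,"ty":0,"tz":0,"rx":0,"ry":0,"rz":-2,"claw":0},{"tx":0,"ty":0,"tz":0,"rx":0,"ry":0,"rz":-2.4,"claw":0},{"tx":0,"ty":0,"tz":0,"rx":0,"ry":0,"rz":-2.8,"claw":0},{"tx":0,"ty":0,"tz":0,"rx":0,"ry":0,"rz":-3.2,"claw":0},{"tx":0,"ty":0,"tz":0,"rx":0,"ry":0,"rz":-3.6,"claw":0},{"tx":0,"ty":0,"tz":0,"rx":0,"ry":0,"rz":-4,"claw":0}]'

```text
t: 17.4
position: [568.2, 243.0, 360.8]
tool_rot: [-0.765, 3.044, 0.0]
force: [0.1, -0.1, 11.8]
width: 0.17
gripper_force: 30.0
```

```bash
python3 st.py
```

```text
t 17.4 pos [568.19 242.96 360.84] yaw -151.79 j6 -1.718 
F [ 0.14 -0.13 11.8 ] Ftool [ -0.1  -0.2 -11.8] M [-0.104 -0.046 -0.141] 0.17 30.0
```

60.2°.

Emit:
servo_tool --commands '[{"tx":0,"ty":0,"tz":0,"rx":0,"ry":0,"rz":-0.4,"claw":0},{"tx":0,"ty":0,"tz":0,"rx":0,"ry":0,"rz":-0.8,"claw":0},{"tx":0,"ty":0,"tz":0,"rx":0,"ry":0,"rz":-1.2,"claw":0},{"tx":0,"ty":0,"tz":0,"rx":0,"ry":0,"rz":-1.6,"claw":0},{"tx":0,"ty":0,"tz":0,"rx":0,"ry":0,"rz":-2,"claw":0},{"tx":0,"ty":0,"tz":0,"rx":0,"ry":0,"rz":-2.4,"claw":0},{"tx":0,"ty":0,"tz":0,"rx":0,"ry":0,"rz":-2.8,"claw":0},{"tx":0,"ty":0,"tz":0,"rx":0,"ry":0,"rz":-3.2,"claw":0},{"tx":0,"ty":0,"tz":0,"rx":0,"ry":0,"rz":-3.6,"claw":0},{"tx":0,"ty":0,"tz":0,"rx":0,"ry":0,"rz":-4,"claw":0}]'

```text
t: 18.4
position: [568.2, 243.0, 360.8]
tool_rot: [-0.871, 3.016, -0.0]
force: [0.2, -0.5, 12.2]
width: 0.17
gripper_force: 30.0
```

```bash
python3 st.py
```

```text
t 18.4 pos [568.22 242.95 360.82] yaw -147.79 j6 -1.788 
F [ 0.18 -0.51 12.2 ] Ftool [  0.09  -0.54 -12.2 ] M [-0.168 -0.064 -0.143] 0.17 30.0
```

Emit:
servo_tool --commands '[{"tx":0,"ty":0,"tz":0,"rx":0,"ry":0,"rz":-0.4,"claw":0},{"tx":0,"ty":0,"tz":0,"rx":0,"ry":0,"rz":-0.8,"claw":0},{"tx":0,"ty":0,"tz":0,"rx":0,"ry":0,"rz":-1.2,"claw":0},{"tx":0,"ty":0,"tz":0,"rx":0,"ry":0,"rz":-1.6,"claw":0},{"tx":0,"ty":0,"tz":0,"rx":0,"ry":0,"rz":-2,"claw":0},{"tx":0,"ty":0,"tz":0,"rx":0,"ry":0,"rz":-2.4,"claw":0},{"tx":0,"ty":0,"tz":0,"rx":0,"ry":0,"rz":-2.8,"claw":0},{"tx":0,"ty":0,"tz":0,"rx":0,"ry":0,"rz":-3.2,"claw":0},{"tx":0,"ty":0,"tz":0,"rx":0,"ry":0,"rz":-3.6,"claw":0},{"tx":0,"ty":0,"tz":0,"rx":0,"ry":0,"rz":-4,"claw":0}]'

```text
t: 19.4
position: [568.3, 242.9, 360.9]
tool_rot: [-0.975, 2.983, -0.001]
force: [1.3, -1.4, 10.7]
width: 0.17
gripper_force: 30.1
```

```bash
python3 st.py
```

```text
t 19.4 pos [568.28 242.87 360.88] yaw -143.8 j6 -1.858 
F [ 1.33 -1.37 10.67] Ftool [ -0.3   -1.9  -10.67] M [-0.274 -0.284 -0.3  ] 0.17 30.1
```

Torque is rising. I'll confirm with a small step.

Emit:
servo_tool --commands '[{"tx":0,"ty":0,"tz":0,"rx":0,"ry":0,"rz":-0.2,"claw":0},{"tx":0,"ty":0,"tz":0,"rx":0,"ry":0,"rz":-0.4,"claw":0},{"tx":0,"ty":0,"tz":0,"rx":0,"ry":0,"rz":-0.6,"claw":0},{"tx":0,"ty":0,"tz":0,"rx":0,"ry":0,"rz":-0.8,"claw":0},{"tx":0,"ty":0,"tz":0,"rx":0,"ry":0,"rz":-0.8,"claw":0},{"tx":0,"ty":0,"tz":0,"rx":0,"ry":0,"rz":-0.8,"claw":0},{"tx":0,"ty":0,"tz":0,"rx":0,"ry":0,"rz":-0.8,"claw":0},{"tx":0,"ty":0,"tz":0,"rx":0,"ry":0,"rz":-0.8,"claw":0},{"tx":0,"ty":0,"tz":0,"rx":0,"ry":0,"rz":-0.8,"claw":0},{"tx":0,"ty":0,"tz":0,"rx":0,"ry":0,"rz":-0.8,"claw":0}]'

```text
t: 20.4
position: [568.4, 242.8, 360.9]
tool_rot: [-0.995, 2.976, -0.001]
force: [3.4, -1.5, 10.9]
width: 0.169
gripper_force: 30.1
```

```bash
python3 st.py
```

```text
t 20.4 pos [568.38 242.76 360.89] yaw -143.03 j6 -1.871 
F [ 3.37 -1.54 10.89] Ftool [ -1.79  -3.28 -10.88] M [-0.357 -0.371 -0.384] 0.169 30.1
```

That is the end stop, at about 68°. I'll back off to the middle of the slots and then let up gently.

Emit:
servo_tool --commands '[{"tx":0,"ty":0,"tz":0,"rx":0,"ry":0,"rz":2,"claw":0},{"tx":0,"ty":0,"tz":0,"rx":0,"ry":0,"rz":4,"claw":0},{"tx":0,"ty":0,"tz":0,"rx":0,"ry":0,"rz":6,"claw":0},{"tx":0,"ty":0,"tz":0,"rx":0,"ry":0,"rz":7.5,"claw":0},{"tx":0,"ty":0,"tz":-1,"rx":0,"ry":0,"rz":7.5,"claw":0},{"tx":0,"ty":0,"tz":-2,"rx":0,"ry":0,"rz":7.5,"claw":0},{"tx":0,"ty":0,"tz":-3,"rx":0,"ry":0,"rz":7.5,"claw":0},{"tx":0,"ty":0,"tz":-4,"rx":0,"ry":0,"rz":7.5,"claw":0},{"tx":0,"ty":0,"tz":-4.5,"rx":0,"ry":0,"rz":7.5,"claw":0},{"tx":0,"ty":0,"tz":-4.5,"rx":0,"ry":0,"rz":7.5,"claw":0}]'

```text
t: 21.4
position: [568.0, 243.0, 364.0]
tool_rot: [-0.8, 3.038, -0.0]
force: [3.6, 0.2, 2.6]
width: 0.166
gripper_force: 30.0
```

```bash
python3 st.py
```

```text
t 21.4 pos [568.04 243.05 363.99] yaw -150.49 j6 -1.741 
F [3.61 0.22 2.62] Ftool [-3.25 -1.58 -2.62] M [ 0.094 -0.678 -0.025] 0.166 30.0
```

Emit:
servo_tool --commands '[{"tx":0,"ty":0,"tz":-0.5,"rx":0,"ry":0,"rz":0,"claw":0},{"tx":0,"ty":0,"tz":-1,"rx":0,"ry":0,"rz":0,"claw":0},{"tx":0,"ty":0,"tz":-1.5,"rx":0,"ry":0,"rz":0,"claw":0},{"tx":0,"ty":0,"tz":-2,"rx":0,"ry":0,"rz":0,"claw":0},{"tx":0,"ty":0,"tz":-2.5,"rx":0,"ry":0,"rz":0,"claw":0},{"tx":0,"ty":0,"tz":-3,"rx":0,"ry":0,"rz":0,"claw":0},{"tx":0,"ty":0,"tz":-3,"rx":0,"ry":0,"rz":0,"claw":0},{"tx":0,"ty":0,"tz":-3,"rx":0,"ry":0,"rz":0,"claw":0},{"tx":0,"ty":0,"tz":-3,"rx":0,"ry":0,"rz":0,"claw":0},{"tx":0,"ty":0,"tz":-3,"rx":0,"ry":0,"rz":0,"claw":0}]'

```text
t: 22.4
position: [567.9, 243.1, 367.0]
tool_rot: [0.8, -3.038, 0.0]
force: [-0.6, 0.4, -3.4]
width: 0.165
gripper_force: 30.0
```

```bash
python3 st.py
```

```text
t 22.4 pos [567.95 243.07 367.  ] yaw -150.49 j6 -1.741 
F [-0.6   0.39 -3.35] Ftool [0.33 0.63 3.35] M [ 0.068  0.023 -0.016] 0.165 30.0
```

It's free: only about the cap's own weight hangs on the tool. Draw it straight up.

Emit:
servo_tool --commands '[{"tx":0,"ty":0,"tz":-2,"rx":0,"ry":0,"rz":0,"claw":0},{"tx":0,"ty":0,"tz":-4,"rx":0,"ry":0,"rz":0,"claw":0},{"tx":0,"ty":0,"tz":-6,"rx":0,"ry":0,"rz":0,"claw":0},{"tx":0,"ty":0,"tz":-8,"rx":0,"ry":0,"rz":0,"claw":0},{"tx":0,"ty":0,"tz":-10,"rx":0,"ry":0,"rz":0,"claw":0},{"tx":0,"ty":0,"tz":-12,"rx":0,"ry":0,"rz":0,"claw":0},{"tx":0,"ty":0,"tz":-14,"rx":0,"ry":0,"rz":0,"claw":0},{"tx":0,"ty":0,"tz":-14,"rx":0,"ry":0,"rz":0,"claw":0},{"tx":0,"ty":0,"tz":-14,"rx":0,"ry":0,"rz":0,"claw":0},{"tx":0,"ty":0,"tz":-14,"rx":0,"ry":0,"rz":0,"claw":0}]'

```text
t: 23.4
position: [567.9, 243.1, 380.9]
tool_rot: [0.8, -3.038, -0.0]
force: [-0.4, 0.1, -2.8]
width: 0.166
gripper_force: 30.0
```

```bash
python3 st.py
python3 - <<'E'
# tray fit: side + scene corner estimates at rim z=12, refined by colour threshold in the side view
from h import *
for n,f,c in(("side","pics/side.png",(218,254)),("scene","pics/scene.png",(202,238))):
    K,V=w2c(n); a=cv2.imread(f); hs=cv2.cvtColor(a,cv2.COLOR_BGR2HSV)
    b=(hs[...,1]<90).astype(np.uint8); k,l,st,ce=cv2.connectedComponentsWithStats(b); i=l[c[1],c[0]]
    r=cv2.minAreaRect(np.argwhere(l==i)[:,::-1].astype(np.float32)); 
    h=cv2.convexHull(np.argwhere(l==i)[:,::-1].astype(np.int32)); q=cv2.approxPolyDP(h,6,True)[:,0]
    W=np.array([onplane(K,V,p,12) for p in q]); print(n,st[i],q.tolist(),W.round().tolist(),W.mean(0).round(1))
E
```

```text
t 23.4 pos [567.94 243.07 380.93] yaw -150.49 j6 -1.741 
F [-0.42  0.15 -2.77] Ftool [0.29 0.33 2.77] M [0.091 0.063 0.012] 0.166 30.0
side [ 190  228   53   54 2306] [[242, 231], [236, 281], [191, 278], [200, 228]] [[519.0, 38.0, 12.0], [493.0, -112.0, 12.0], [379.0, -93.0, 12.0], [404.0, 58.0, 12.0]] [448.6 -27.2  12. ]
scene [ 162  212   73  113 3949] [[208, 212], [234, 236], [204, 313], [180, 323], [162, 298], [168, 239]] [[399.0, 58.0, 12.0], [519.0, 32.0, 12.0], [610.0, -207.0, 12.0], [580.0, -263.0, 12.0], [497.0, -239.0, 12.0], [376.0, -91.0, 12.0]] [ 496.8 -118.3   12. ]
```

Emit:
servo_tool --commands '[{"tx":0,"ty":0,"tz":-5,"rx":0,"ry":0,"rz":0,"claw":0},{"tx":0,"ty":0,"tz":-12,"rx":0,"ry":0,"rz":0,"claw":0},{"tx":0,"ty":0,"tz":-20,"rx":0,"ry":0,"rz":0,"claw":0},{"tx":0,"ty":0,"tz":-28,"rx":0,"ry":0,"rz":0,"claw":0},{"tx":0,"ty":0,"tz":-36,"rx":0,"ry":0,"rz":0,"claw":0},{"tx":0,"ty":0,"tz":-44,"rx":0,"ry":0,"rz":0,"claw":0},{"tx":0,"ty":0,"tz":-52,"rx":0,"ry":0,"rz":0,"claw":0},{"tx":0,"ty":0,"tz":-57,"rx":0,"ry":0,"rz":0,"claw":0},{"tx":0,"ty":0,"tz":-60,"rx":0,"ry":0,"rz":0,"claw":0},{"tx":0,"ty":0,"tz":-60,"rx":0,"ry":0,"rz":0,"claw":0}]'

```text
t: 24.4
position: [568.0, 243.0, 441.4]
tool_rot: [-0.8, 3.038, -0.0]
force: [0.0, 0.7, -2.4]
width: 0.164
gripper_force: 30.0
```

Emit:
servo_tool --commands '[{"tx":8,"ty":-6,"tz":0,"rx":0,"ry":0,"rz":0,"claw":0},{"tx":24,"ty":-18,"tz":0,"rx":0,"ry":0,"rz":0,"claw":0},{"tx":48,"ty":-36,"tz":0,"rx":0,"ry":0,"rz":0,"claw":0},{"tx":78,"ty":-58,"tz":0,"rx":0,"ry":0,"rz":0,"claw":0},{"tx":110,"ty":-82,"tz":0,"rx":0,"ry":0,"rz":0,"claw":0},{"tx":142,"ty":-106,"tz":0,"rx":0,"ry":0,"rz":0,"claw":0},{"tx":174,"ty":-130,"tz":0,"rx":0,"ry":0,"rz":0,"claw":0},{"tx":204,"ty":-152,"tz":0,"rx":0,"ry":0,"rz":0,"claw":0},{"tx":226,"ty":-168,"tz":0,"rx":0,"ry":0,"rz":0,"claw":0},{"tx":236.6,"ty":-176.2,"tz":0,"rx":0,"ry":0,"rz":0,"claw":0}]'

```text
t: 25.4
position: [447.6, -28.6, 441.0]
tool_rot: [0.798, -3.039, 0.0]
force: [0.7, 0.6, -1.8]
width: 0.17
gripper_force: 30.0
```

Emit:
servo_tool --commands '[{"tx":0,"ty":0,"tz":0,"rx":0,"ry":0,"rz":0,"claw":0},{"tx":0,"ty":0,"tz":10,"rx":0,"ry":0,"rz":0,"claw":0},{"tx":0,"ty":0,"tz":25,"rx":0,"ry":0,"rz":0,"claw":0},{"tx":0,"ty":0,"tz":45,"rx":0,"ry":0,"rz":0,"claw":0},{"tx":0,"ty":0,"tz":70,"rx":0,"ry":0,"rz":0,"claw":0},{"tx":0,"ty":0,"tz":95,"rx":0,"ry":0,"rz":0,"claw":0},{"tx":0,"ty":0,"tz":115,"rx":0,"ry":0,"rz":0,"claw":0},{"tx":0,"ty":0,"tz":130,"rx":0,"ry":0,"rz":0,"claw":0},{"tx":0,"ty":0,"tz":140,"rx":0,"ry":0,"rz":0,"claw":0},{"tx":0,"ty":0,"tz":140,"rx":0,"ry":0,"rz":0,"claw":0}]'

```text
t: 26.4
position: [448.8, -26.1, 299.6]
tool_rot: [0.801, -3.035, -0.002]
force: [0.1, -0.6, -2.7]
width: 0.169
gripper_force: 30.0
```

```bash
python3 st.py
python3 - <<'E'
from h import *
a=vision.read_camera("scene");b=vision.read_camera("side")
c1=cv2.resize(a[170:270,150:250],(390,390),interpolation=cv2.INTER_CUBIC)
c2=cv2.resize(b[185:285,165:265],(390,390),interpolation=cv2.INTER_CUBIC)
cv2.imwrite("pics/chk3.png",np.hstack([c1,c2])[...,::-1])
E
```

```text
t 26.4 pos [448.81 -26.14 299.55] yaw -150.43 j6 -2.227 
F [ 0.06 -0.57 -2.71] Ftool [ 0.23 -0.53  2.71] M [0.047 0.014 0.065] 0.169 30.0
```

View pics/chk3.png

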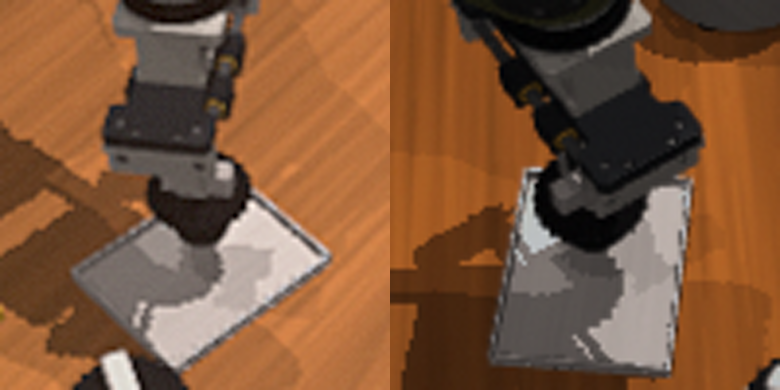

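The cap hangs upright over the aluminium tray, around (200,195) in the scene crop and (590,200) in the side crop. Lower it.

Emit:
servo_tool --commands '[{"tx":0,"ty":0,"tz":8,"rx":0,"ry":0,"rz":0,"claw":0},{"tx":0,"ty":0,"tz":18,"rx":0,"ry":0,"rz":0,"claw":0},{"tx":0,"ty":0,"tz":28,"rx":0,"ry":0,"rz":0,"claw":0},{"tx":0,"ty":0,"tz":36,"rx":0,"ry":0,"rz":0,"claw":0},{"tx":0,"ty":0,"tz":42,"rx":0,"ry":0,"rz":0,"claw":0},{"tx":0,"ty":0,"tz":46,"rx":0,"ry":0,"rz":0,"claw":0},{"tx":0,"ty":0,"tz":48,"rx":0,"ry":0,"rz":0,"claw":0},{"tx":0,"ty":0,"tz":49,"rx":0,"ry":0,"rz":0,"claw":0},{"tx":0,"ty":0,"tz":49,"rx":0,"ry":0,"rz":0,"claw":0},{"tx":0,"ty":0,"tz":49,"rx":0,"ry":0,"rz":0,"claw":0}]'

```text
t: 27.5
position: [448.9, -26.8, 252.3]
tool_rot: [-0.8, 3.038, -0.0]
force: [0.5, 0.3, -2.8]
width: 0.167
gripper_force: 30.0
```

Emit:
servo_tool --commands '[{"tx":0,"ty":0,"tz":0.4,"rx":0,"ry":0,"rz":0,"claw":0},{"tx":0,"ty":0,"tz":0.8,"rx":0,"ry":0,"rz":0,"claw":0},{"tx":0,"ty":0,"tz":1.2,"rx":0,"ry":0,"rz":0,"claw":0},{"tx":0,"ty":0,"tz":1.6,"rx":0,"ry":0,"rz":0,"claw":0},{"tx":0,"ty":0,"tz":2,"rx":0,"ry":0,"rz":0,"claw":0},{"tx":0,"ty":0,"tz":2,"rx":0,"ry":0,"rz":0,"claw":0},{"tx":0,"ty":0,"tz":2,"rx":0,"ry":0,"rz":0,"claw":0},{"tx":0,"ty":0,"tz":2,"rx":0,"ry":0,"rz":0,"claw":0},{"tx":0,"ty":0,"tz":2,"rx":0,"ry":0,"rz":0,"claw":0},{"tx":0,"ty":0,"tz":2,"rx":0,"ry":0,"rz":0,"claw":0}]'

```text
t: 28.5
position: [448.9, -26.8, 250.1]
tool_rot: [-0.8, 3.038, 0.0]
force: [0.4, 0.3, -2.9]
width: 0.166
gripper_force: 30.0
```

```bash
python3 st.py
```

```text
t 28.5 pos [448.86 -26.83 250.07] yaw -150.49 j6 -2.227 
F [ 0.41  0.27 -2.88] Ftool [-0.49  0.04  2.88] M [0.078 0.006 0.022] 0.166 30.0
```

Emit:
servo_tool --commands '[{"tx":0,"ty":0,"tz":0.3,"rx":0,"ry":0,"rz":0,"claw":0},{"tx":0,"ty":0,"tz":0.6,"rx":0,"ry":0,"rz":0,"claw":0},{"tx":0,"ty":0,"tz":0.9,"rx":0,"ry":0,"rz":0,"claw":0},{"tx":0,"ty":0,"tz":1.2,"rx":0,"ry":0,"rz":0,"claw":0},{"tx":0,"ty":0,"tz":1.5,"rx":0,"ry":0,"rz":0,"claw":0},{"tx":0,"ty":0,"tz":1.8,"rx":0,"ry":0,"rz":0,"claw":0},{"tx":0,"ty":0,"tz":2,"rx":0,"ry":0,"rz":0,"claw":0},{"tx":0,"ty":0,"tz":2,"rx":0,"ry":0,"rz":0,"claw":0},{"tx":0,"ty":0,"tz":2,"rx":0,"ry":0,"rz":0,"claw":0},{"tx":0,"ty":0,"tz":2,"rx":0,"ry":0,"rz":0,"claw":0}]'

```text
t: 29.5
position: [448.9, -26.8, 248.1]
tool_rot: [-0.8, 3.038, 0.0]
force: [-0.9, 0.3, 0.5]
width: 0.17
gripper_force: 30.0
```

```bash
python3 st.py
```

```text
t 29.5 pos [448.86 -26.84 248.12] yaw -150.49 j6 -2.227 
F [-0.85  0.34  0.45] Ftool [ 0.57  0.71 -0.45] M [0.156 0.214 0.04 ] 0.17 30.0
```

It's standing on its seal, so let go and rise.

Emit:
servo_tool --commands '[{"tx":0,"ty":0,"tz":0,"rx":0,"ry":0,"rz":0,"claw":18},{"tx":0,"ty":0,"tz":0,"rx":0,"ry":0,"rz":0,"claw":19},{"tx":0,"ty":0,"tz":0,"rx":0,"ry":0,"rz":0,"claw":21},{"tx":0,"ty":0,"tz":0,"rx":0,"ry":0,"rz":0,"claw":25},{"tx":0,"ty":0,"tz":0,"rx":0,"ry":0,"rz":0,"claw":30},{"tx":0,"ty":0,"tz":0,"rx":0,"ry":0,"rz":0,"claw":40},{"tx":0,"ty":0,"tz":0,"rx":0,"ry":0,"rz":0,"claw":50},{"tx":0,"ty":0,"tz":0,"rx":0,"ry":0,"rz":0,"claw":50},{"tx":0,"ty":0,"tz":0,"rx":0,"ry":0,"rz":0,"claw":50},{"tx":0,"ty":0,"tz":0,"rx":0,"ry":0,"rz":0,"claw":50}]'

```text
t: 30.5
position: [448.9, -26.8, 248.0]
tool_rot: [0.8, -3.038, -0.0]
force: [-0.2, 0.1, -0.0]
width: 0.501
gripper_force: 0.0
```

Emit:
servo_tool --commands '[{"tx":0,"ty":0,"tz":-4,"rx":0,"ry":0,"rz":0,"claw":50},{"tx":0,"ty":0,"tz":-10,"rx":0,"ry":0,"rz":0,"claw":50},{"tx":0,"ty":0,"tz":-20,"rx":0,"ry":0,"rz":0,"claw":50},{"tx":0,"ty":0,"tz":-35,"rx":0,"ry":0,"rz":0,"claw":50},{"tx":0,"ty":0,"tz":-50,"rx":0,"ry":0,"rz":0,"claw":50},{"tx":0,"ty":0,"tz":-70,"rx":0,"ry":0,"rz":0,"claw":50},{"tx":0,"ty":0,"tz":-90,"rx":0,"ry":0,"rz":0,"claw":50},{"tx":0,"ty":0,"tz":-110,"rx":0,"ry":0,"rz":0,"claw":50},{"tx":0,"ty":0,"tz":-120,"rx":0,"ry":0,"rz":0,"claw":50},{"tx":0,"ty":0,"tz":-120,"rx":0,"ry":0,"rz":0,"claw":50}]'

```text
t: 31.5
position: [448.8, -26.8, 369.4]
tool_rot: [-0.8, 3.036, -0.002]
force: [0.3, -0.7, 0.7]
width: 0.501
gripper_force: 0.0
```

```bash
python3 st.py
python3 - <<'E'
from h import *
b=vision.read_camera("side")
cv2.imwrite("pics/end.png",b[...,::-1])
E
```

```text
t 31.5 pos [448.84 -26.82 369.44] yaw -150.49 j6 -2.227 
F [ 0.3  -0.69  0.71] Ftool [ 0.08 -0.75 -0.71] M [0.103 0.007 0.012] 0.501 0.0
```

View pics/end.png

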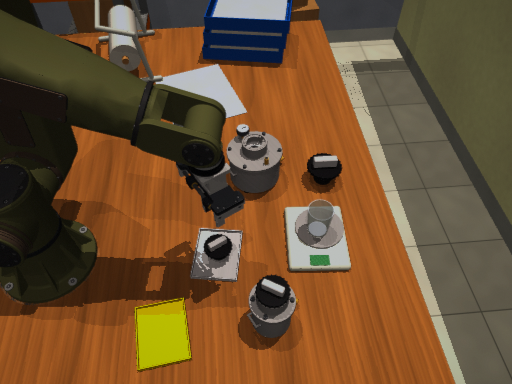

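The cap stands upright in the middle of the aluminium tray at (217,246), the neck is open at (255,147), and everything else looks unchanged.

```bash
python3 -c "
from rig import job; print(job.job_done())"
```

```text
the job is handed in; nothing more can be done
None
```

The resin pot is open, and its cap stands upright on its seal in the middle of the aluminium drip tray; the job is handed in at about 32 s, with no verdict shown.

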